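# Make up two perfume-bottle sample sets

### The arm

A 6-joint arm with a two-finger parallel gripper is mounted at the origin on the work surface. World frame = base frame: x ahead of the robot, y to its left, z up, the work surface at z = 0. Lengths are in m, angles in degrees, forces in N, time in s.
With the tool pointing down it reaches from about 0.4 to 0.825 m from the base axis. Payload 7 kg.
Tool frame: the origin (TCP) lies on the centre line of the jaws, within the pads' length; the fingertips stand 19 mm ahead of it and the grasp point (between the pads) is the TCP (r.tip_extent is the distance from the TCP to the fingertips, in m); z points along the fingers, y is the line along which they close (so a half turn about z gives the same grasp; the last joint's range is limited). The gripper opens to 88 mm and grips with 3 to 60 N. Pads are 19 mm wide; open, the fingers measure 130 mm over their backs; the gripper's body (78 mm by 193 mm) begins 47 mm behind the grasp point.
Start: joints at [83.944, 20.546, 0.682, 0, -70.136, -16.507], TCP at [0.259, 0.623, 0.246] pointing down, gripper open.
Joint ranges: [-176.03, 176.03], [-82.01, 121.73], [-58.28, 71.71], [-173.87, 95.51], [-174.79, -0.11], [-173.66, 173.66]. Speed limits (degrees/s): [136.94, 136.94, 172.46, 180, 180, 180].

### API

Orientations are given as [roll, pitch, yaw] about the fixed x, y, z axes, in that order (R = Rz(yaw) Ry(pitch) Rx(roll)).
In Python, from plant import r gives the robot as it stands. The module is installed in compiled form; this text tells all that it offers.
- The arm moves only by the tool jog_arm, never from a script. Its argument "deltas" is a list that holds one entry, the list of rows, each a list of 5 numbers: the opening, from -1 (shut) to 1 (fully open), then the shift along the world's x, y, z in cm, then the turn about the world's z in rad. In form: [[[claw, dx, dy, dz, turn], ...]]. A call has 1 to 8 rows; each row shifts and turns the commanded pose from where the row before left it; what a row does not reach is not made up. A row lasts 1/8 s, in which the tool goes at most 62.5 mm and 10.7 degrees, less where a joint would pass 70% of its speed; a pose out of reach is approached as far as the arm can. A call with a gripper value outside its range is refused whole. The fingers move at their own pace and stop on an object; "force" is the grip in N (left out, the last holds). Time passes only in rows, so rows that do not move let the fingers close. It gives the time, the measured TCP pose, the force, the opening and the grip force at its end, in the units of the state.
- r.get_state(): the state, without advancing time (a new reading comes with each control period).
- r.capture(name): name is "side" or "top" or "wrist"; returns the picture (384x512x3 uint8, blue, green, red); there is no depth.
- r.camera_info(name): a dict with "fx", "fy", "cx", "cy" (pixels), "view" (4x4, takes a point from world to camera coordinates). Camera axes: x right, y up, looking along -z (the intrinsics and any distortion apply to the point x, -y, -z); pixel columns grow to the right and rows downward; lengths in m; the calibration is good to about 2 mm. A picture is of the moment at which its call begins: read the wrist's pose just before it. camera_info takes no time and is no camera call; for the wrist camera it gives the pose at the moment of the call.
- r.close_job(): hands the job in; it is judged then, once.
The state is a dict: "time_s": time; "joints": joint angles; "qd": joint speeds; "joint_torque": joint torques, N m; "tcp_pos": TCP position; "eef_rot": TCP orientation; "contact_force": force on the tool from outside, world axes, zero at the start; "moment": the same for the moment, N m; "gripper_width": finger opening in m; "gripper_force": force on a finger pad.
Only numpy, scipy, OpenCV 4.12 (cv2) and the standard library are available. Lean on these libraries where they do the work, as an engineer would, in place of code of your own. Each camera call takes 0.05 s, during which the arm holds its last target. There are 200 camera calls.

### The job

Make up the two sample sets from the stock on the orange mat, one thing to a compartment: the long tray gets the tall round bottle and the flat bottle in its two large end compartments and the round cap in the small middle one; the short tray gets the square bottle in its larger compartment and the square cap in its smaller one. Stand everything upright on the tray floor and set the glass down without dropping it. Leave the squat bottle and the ball-shaped cap standing where they are.

Things in the scene. Friction and masses are not known exactly. Their poses are not given: they have to be found in the camera images.
- round_bottle: the tall round perfume bottle: plain cylinder 36 mm in diameter, 85 mm to its bevelled shoulder (side straight up to 77 mm), 99 mm over all, about 130 g; clear glass with an open threaded neck 17 mm wide (21 mm at its collar) and 14 mm tall in the middle of its top. Origin: centre of the underside, z up when it stands. Loose, starts upright on the mat, which is 3 mm thick.
- flat_bottle: the flat perfume bottle: rectangular block 48 mm (its x) by 26 mm (its y), 72 mm high, 86 mm over all, about 130 g; clear glass with an open threaded neck 17 mm wide (21 mm at its collar) and 14 mm tall in the middle of its top. Origin: centre of the underside, z up when it stands. Loose, starts upright on the mat, which is 3 mm thick.
- square_bottle: the square perfume bottle: block 40 by 40 mm, 56 mm high, 70 mm over all, about 140 g; clear glass with an open threaded neck 17 mm wide (21 mm at its collar) and 14 mm tall in the middle of its top. Origin: centre of the underside, z up when it stands. Loose, starts upright on the mat, which is 3 mm thick.
- squat_bottle: the squat round perfume bottle, which stays: bulging body 50 mm in diameter, 42 mm high, 56 mm over all; clear glass with an open threaded neck 17 mm wide (21 mm at its collar) and 14 mm tall in the middle of its top. Origin: centre of the underside, z up when it stands. Loose, starts upright on the mat, which is 3 mm thick.
- round_cap: the round overcap: black upright cylinder, 28 mm in diameter, 40 mm high, flat top, thin steel band near its foot, about 35 g. Origin: centre of the underside (open end, down), z up. Loose, starts upright on the mat, which is 3 mm thick.
- square_cap: the square overcap: black block 34 by 34 mm, 36 mm high, flat top, thin steel band near its foot, about 40 g. Origin: centre of the underside (open end, down), z up. Loose, starts upright on the mat, which is 3 mm thick.
- ball_cap: the ball-shaped overcap that stays: black ball 36 mm in diameter on a 25 mm wide collar, 40 mm high over all (the small steel ring and plug gauges standing among the stock, up to 52 mm high, are shop tools). Origin: centre of the underside (open end, down), z up. Loose, starts upright on the mat, which is 3 mm thick.
- long_tray: the long board sample tray, three compartments in a row along its x, fixed to the bench: 198 mm (x) by 74 mm (y) outside. Origin: centre of its underside, on the bench. Floor 4 mm above it; walls and partitions 4 mm thick, tops 16 mm above the bench. Large end compartments (66 by 66 mm inside) centred at x = +62 and -62 mm, small middle one (50 mm in x, 66 in y) at x = 0.
- short_tray: the short board sample tray, two compartments in a row along its x, fixed to the bench, turned any way round: 128 mm (x) by 74 mm (y) outside. Origin: centre of its underside. Floor 4 mm above the bench; walls and partition 4 mm thick, their tops 16 mm above the bench. The larger compartment (66 by 66 mm inside) is centred at x = +27 mm, the smaller one (50 mm in x by 66 mm in y) at x = -35 mm.

How it is judged:
By the outcome, as a careful person would: the job done as asked, in the order asked, and still so for the second after the job is handed in, with the robot touching nothing.
It also fails if it takes over 120 s, if anything falls off the work surface, if the arm or the gripper's body presses on something with over 40 N, if the wrist force passes 120 N, or if a joint passes its speed limit or range.

## Working session

There is one attempt and no reset: what is moved stays moved. The work goes in short steps, Python scripts to look and compute and a tool call to move; the robot and the scene stay as the last step left them, time stands still between calls to the robot, and variables do not carry over. Pictures are saved under pics/ and viewed, at most 14 in all, crops included, and the job is handed in when it is done.

Besides the shell and the picture viewer there is one more tool, called after "Call:" as name([rows], argument=value, ...), one row to a line, values as JSON. jog_arm: Moves the arm, as the interface text tells. Its arguments: {"type":"object","properties":{"deltas":{"type":"array"},"force":{"type":"number"}},"required":["deltas"]}

```bash
mkdir -p pics
python3 - <<'E'
from plant import r
import cv2,numpy as np
s=r.get_state();print({k:np.round(v,3).tolist() for k,v in s.items()})
for n in("top","side","wrist"):
    i=r.camera_info(n);print(n,{k:np.round(v,4).tolist() if not isinstance(v,str) else v for k,v in i.items()})
    cv2.imwrite(f"pics/{n}0.png",r.capture(n))
E
```

```text
{'time_s': 0.0, 'joints': [83.942, 20.593, 0.634, -0.019, -70.134, -16.507], 'qd': [0.05, 0.028, 0.016, -0.006, 0.086, 0.011], 'joint_torque': [-0.001, -58.271, 29.305, 6.997, 0.007, -0.0], 'tcp_pos': [0.259, 0.623, 0.245], 'eef_rot': [179.906, -0.009, -22.571], 'contact_force': [-0.715, 0.626, 0.536], 'moment': [0.02, 0.001, 0.057], 'gripper_force': 0.0, 'gripper_width': 0.088}
top {'fx': 447.0645, 'fy': 447.0645, 'cx': 254.3479, 'cy': 190.9295, 'view': [[-0.0252, -0.9997, -0.0068, 0.0226], [0.9977, -0.0255, 0.0627, -0.5487], [-0.0629, -0.0052, 0.998, -1.0053], [0.0, 0.0, 0.0, 1.0]]}
side {'fx': 360.9088, 'fy': 360.9088, 'cx': 264.0007, 'cy': 195.565, 'view': [[0.8696, -0.4938, -0.0016, -0.4874], [0.3418, 0.5995, 0.7238, -0.2203], [-0.3564, -0.6299, 0.69, -0.6165], [0.0, 0.0, 0.0, 1.0]]}
wrist {'fx': 318.0058, 'fy': 318.0058, 'cx': 257.3281, 'cy': 191.0667, 'view': [[-0.3827, -0.9238, 0.0027, 0.6729], [0.8895, -0.3693, -0.2693, 0.0334], [0.2497, -0.1007, 0.9631, -0.3914], [0.0, 0.0, 0.0, 1.0]]}
```

View pics/top0.png

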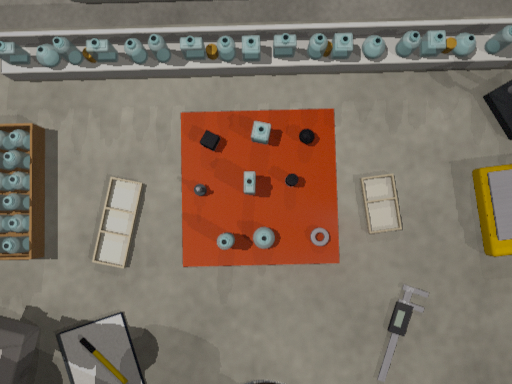

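View pics/side0.png

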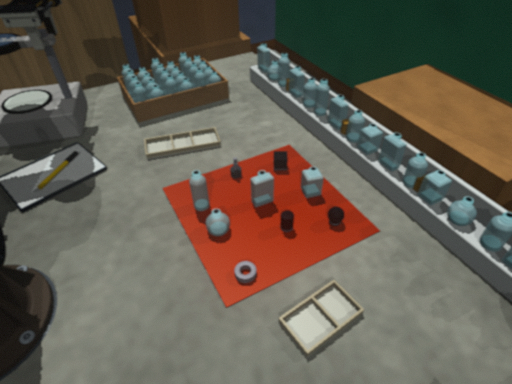

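The top view shows, in (column, row):
- Square cap at (210,141), square bottle at (261,132), ball cap at (307,136).
- Round cap at (292,180), flat bottle at (250,182).
- Round bottle at (226,241), squat bottle at (264,238).
- Plug gauge at (201,190), ring gauge at (320,237).
- Long tray around (119,222), short tray around (381,204).

The side view agrees: round cap at (287,221), ball cap at (336,215).

```bash
cat > h.py <<'E'
from plant import r
import cv2,numpy as np
def ray(i,p):
    V=np.array(i["view"]);R=V[:3,:3];c=-R.T@V[:3,3]
    d=R.T@np.array([(p[0]-i["cx"])/i["fx"],-(p[1]-i["cy"])/i["fy"],-1.]);return c,d/np.linalg.norm(d)
def onz(i,p,z):
    c,d=ray(i,p);return c+d*(z-c[2])/d[2]
def proj(i,P):
    V=np.array(i["view"]);q=V[:3,:3]@np.array(P)+V[:3,3]
    return np.array([i["cx"]+i["fx"]*q[0]/-q[2],i["cy"]-i["fy"]*q[1]/-q[2]])
def tri(rs):
    A=np.zeros((3,3));b=np.zeros(3)
    for c,d in rs:
        M=np.eye(3)-np.outer(d,d);A+=M;b+=M@c
    P=np.linalg.solve(A,b);return P,max(np.linalg.norm((np.eye(3)-np.outer(d,d))@(P-c)) for c,d in rs)
E
python3 - <<'E'
from h import *
t=r.camera_info("top");w=r.camera_info("wrist")
for n,p,z in[("sqcap",(210,141),.039),("sqb",(261,132),.07),("ball",(307,136),.04),("rcap",(292,180),.043),("flat",(250,182),.089),("rb",(226,241),.1),("squat",(264,238),.059),("plug",(201,190),.04),("ring",(320,237),.02),("long",(119,222),.01),("short",(381,204),.01)]:
    print(n,onz(t,p,z).round(3))
c,d=ray(w,(w["cx"],w["cy"]));print(c,d,onz(w,(w["cx"],w["cy"]),0))
s=r.get_state();from scipy.spatial.transform import Rotation as R
Rt=R.from_euler("xyz",s["eef_rot"],degrees=True).as_matrix();print(Rt.T@(c-s["tcp_pos"]),Rt.T@d,Rt)
im=cv2.imread("pics/top0.png");cv2.imwrite("pics/topz.png",cv2.resize(im[95:280,80:410],None,fx=2.4,fy=2.4,interpolation=cv2.INTER_CUBIC))
E
```

```text
sqcap [0.663 0.106 0.039]
sqb [ 0.675 -0.009  0.07 ]
ball [ 0.669 -0.113  0.04 ]
rcap [ 0.57  -0.076  0.043]
flat [0.564 0.017 0.089]
rb [0.441 0.07  0.1  ]
squat [ 0.443 -0.01   0.059]
plug [0.553 0.128 0.04 ]
ring [ 0.441 -0.137  0.02 ]
long [0.486 0.321 0.01 ]
short [ 0.512 -0.281  0.01 ]
[0.32556634 0.59461093 0.38424041] [-0.24967367  0.10085603 -0.9630634 ] [0.22595222 0.63485019 0.        ]
[ 0.07248809  0.00081328 -0.13938179] [-0.2693931   0.00145733  0.9630292 ] [[ 9.23419505e-01 -3.83791981e-01 -3.65014028e-04]
 [-3.83792130e-01 -9.23418689e-01 -1.23484591e-03]
 [ 1.36863181e-04  1.28037031e-03 -9.99999171e-01]]
```

View pics/topz.png

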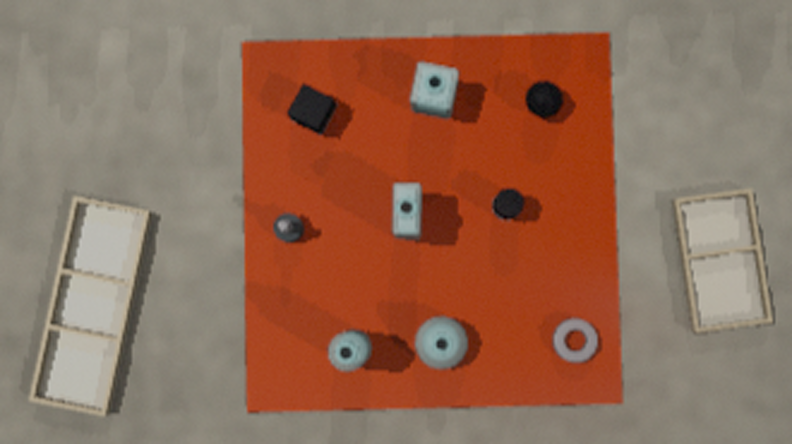

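The zoomed crop shows these shapes clearly:
- Long tray corners at (75,197), (150,210), (108,413) and (30,402). Its far end is tilted to the right.
- Short tray with its partition at about row 250, so the near compartment is the larger one.
- Flat bottle with its long side along the world x axis.
- Square cap turned about 30°.

Next I move over the mat for closer wrist views.

Call:
jog_arm([
  [[1,2.7,-4.1,0,0.033],[1,2.7,-4.1,0,0.033],[1,2.7,-4.1,0,0.033],[1,2.7,-4.1,0,0.033],[1,2.7,-4.1,0,0.033],[1,2.7,-4.1,0,0.033],[1,2.7,-4.1,0,0.033],[1,2.7,-4.1,0,0.033]],
], force=25)

```text
time_s: 1.15
tcp_pos: [0.4756, 0.2939, 0.2455]
eef_rot: [-180.0, 0.0, -7.4]
contact_force: [0.7, 0.7, 0.5]
gripper_width: 0.0878
gripper_force: 0.0
```

Call:
jog_arm([
  [[1,2.7,-4.1,0,0.033],[1,2.7,-4.1,0,0.033],[1,2.7,-4.1,0,0.033],[1,2.7,-4.1,0,0.033],[1,0,0,0,0],[1,0,0,0,0]],
])

```text
time_s: 1.9
tcp_pos: [0.5828, 0.1311, 0.2452]
eef_rot: [180.0, 0.0, 0.1]
contact_force: [0.1, 0.3, -0.5]
gripper_width: 0.0876
gripper_force: 0.0
```

```bash
cat > snap.py <<'E'
from h import *
import sys,pickle
n=sys.argv[1];i=r.camera_info("wrist");s=r.get_state();im=r.capture("wrist")
cv2.imwrite(f"pics/{n}.png",im);pickle.dump(i,open(n+".pkl","wb"))
print(s["time_s"],np.round(s["tcp_pos"],4),np.round(s["eef_rot"],2),np.round(s["joints"],1))
E
python3 snap.py w1
```

```text
1.9 [0.5828 0.1311 0.2452] [1.7999e+02 4.0000e-02 6.0000e-02] [ 31.4  13.3  -9.5  -0.  -67.2  58.7]
```

Call:
jog_arm([
  [[1,0,-4,0,0],[1,0,-4,0,0],[1,0,-4,0,0],[1,0,-4,0,0],[1,0,-4,0,0],[1,0,0,0,0],[1,0,0,0,0]],
])

```text
time_s: 2.82
tcp_pos: [0.5829, -0.0678, 0.2457]
eef_rot: [-180.0, -0.0, 0.2]
contact_force: [0.5, 0.6, 0.2]
gripper_width: 0.0877
gripper_force: 0.0
```

```bash
python3 snap.py w2; python3 -c "
import cv2
a,b=cv2.imread('pics/w1.png'),cv2.imread('pics/w2.png')
cv2.imwrite('pics/w1z.png',cv2.resize(a,(800,600)));cv2.imwrite('pics/w2z.png',cv2.resize(b,(800,600)))"
```

```text
2.825 [ 0.5829 -0.0678  0.2457] [-1.7999e+02 -1.0000e-02  1.7000e-01] [ 12.4  12.3 -10.8  -0.  -66.9  77.7]
```

View pics/w1z.png

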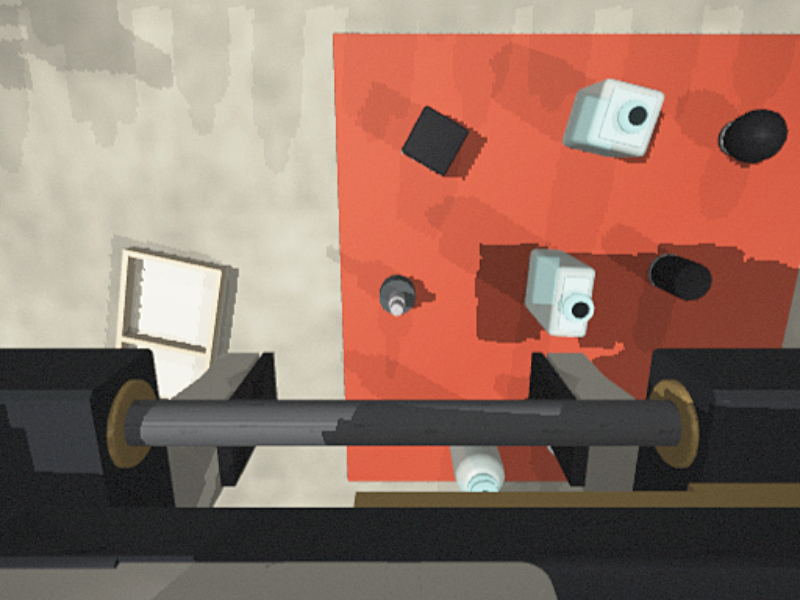

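View pics/w2z.png

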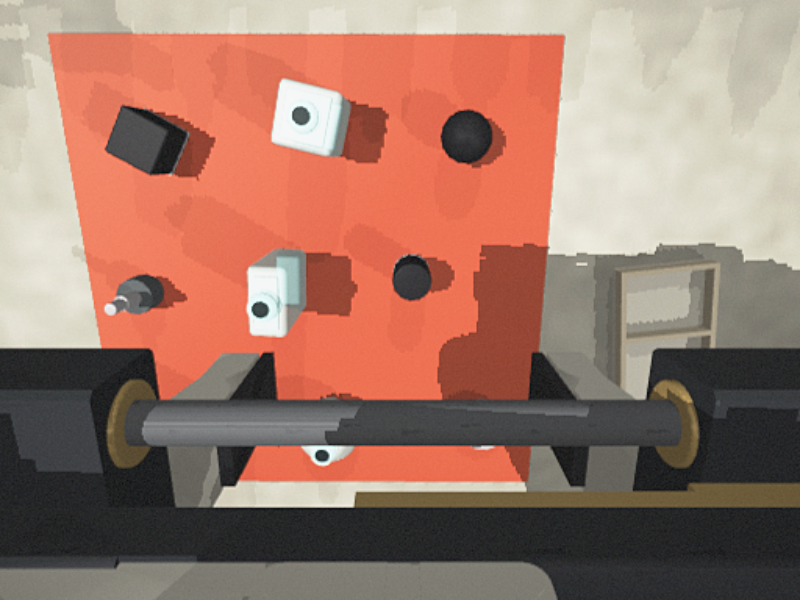

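w1 shows the square cap's top at (436,140), the square bottle's neck hole at (637,116), the flat bottle's hole at (579,310), the round cap at (681,278) and the far end of the long tray. w2 shows the same holes at (300,116) and (260,310), with the round cap at (412,278). The gripper body is long along y, as I assumed.

Now I triangulate these, using the top and side views for the round bottle and the trays.

```bash
cat > m.py <<'E'
from h import *
import pickle
I={n:cv2.imread(f"pics/{n}.png") for n in("w1","w2","top0","side0")}
C={"w1":pickle.load(open("w1.pkl","rb")),"w2":pickle.load(open("w2.pkl","rb")),"top0":r.camera_info("top"),"side0":r.camera_info("side")}
def comp(mask,seed,rad=12):
    n,l,s,c=cv2.connectedComponentsWithStats(mask.astype(np.uint8))
    d=[1e9]+[np.hypot(*(c[k]-seed)) if s[k][4]>=4 else 1e9 for k in range(1,n)]
    k=int(np.argmin(d))
    return (c[k],s[k][4],(l==k).astype(np.uint8)) if d[k]<rad else None
def dark(n,th):return I[n].max(2)<th
if __name__=="__main__":
    S=.64
    seeds={"sqb_hole":{"w1":(637*S,116*S),"w2":(300*S,116*S),"top0":(261,129),"side0":(312,169)},
     "flat_hole":{"w1":(579*S,310*S),"w2":(260*S,310*S),"top0":(249,181),"side0":(261,172)},
     "rb_hole":{"top0":(224,242),"side0":(198,173)},
     "sqcap":{"w1":(436*S,140*S),"w2":(146*S,140*S),"top0":(210,141),"side0":(280,160)},
     "rcap":{"w1":(681*S,278*S),"w2":(412*S,278*S),"top0":(292,180),"side0":(287,221)}}
    for k,v in seeds.items():
        out={}
        for n,s in v.items():
            g=comp(dark(n,70 if n[0]=="w" else 80),s,9)
            if g: out[n]=g
        print(k,{n:(g[0].round(1).tolist(),int(g[1])) for n,g in out.items()})
        for sub in (("w1","w2"),("top0","side0"),tuple(out)):
            q=[ray(C[n],out[n][0]) for n in sub if n in out]
            if len(q)>1: P,e=tri(q);print("   ",sub,P.round(4),round(e*1e3,1))
    g=comp(dark("w1",70),seeds["sqcap"]["w1"])
    rc=cv2.minAreaRect(cv2.findContours(g[2],0,1)[0][0]);b=np.array([onz(C["w1"],p,.039)[:2] for p in cv2.boxPoints(rc)])
    e=b[1]-b[0];f=b[2]-b[1];print("sqcap top",b.mean(0).round(4),np.hypot(*e),np.hypot(*f),np.degrees([np.arctan2(e[1],e[0]),np.arctan2(f[1],f[0])]))
    for n in("w1","w2","top0","side0"):
        x,y=np.round(seeds["sqb_hole"][n]).astype(int);print(n,I[n][y-14:y+14:4,x-14:x+18:4].max(2).tolist())
E
python3 m.py
```

```text
sqb_hole {'w1': ([407.5, 73.7], 96), 'top0': ([260.6, 128.6], 13)}
    ('w1', 'top0') [ 0.6808 -0.0086  0.073 ] 0.6
flat_hole {'w1': ([370.9, 198.0], 77), 'w2': ([166.0, 198.0], 34), 'top0': ([248.8, 181.0], 10), 'side0': ([261.8, 172.4], 5)}
    ('w1', 'w2') [0.5652 0.0198 0.0895] 0.2
    ('top0', 'side0') [0.5662 0.0195 0.0891] 0.1
    ('w1', 'w2', 'top0', 'side0') [0.5657 0.0195 0.0896] 0.6
rb_hole {'top0': ([223.6, 241.6], 13), 'side0': ([196.0, 171.8], 4)}
    ('top0', 'side0') [0.4401 0.0746 0.103 ] 0.5
    ('top0', 'side0') [0.4401 0.0746 0.103 ] 0.5
sqcap {'w1': ([278.0, 89.8], 1079), 'top0': ([210.0, 140.3], 266), 'side0': ([280.0, 161.7], 263)}
    ('top0', 'side0') [0.6684 0.108  0.0175] 0.1
    ('w1', 'top0', 'side0') [0.668  0.1075 0.0181] 0.5
rcap {'w1': ([435.5, 177.2], 820), 'w2': ([263.3, 177.5], 526), 'top0': ([291.4, 179.6], 128), 'side0': ([286.7, 221.4], 239)}
    ('w1', 'w2') [ 0.5714 -0.0759  0.027 ] 0.2
    ('top0', 'side0') [ 0.5722 -0.0764  0.0227] 0.3
    ('w1', 'w2', 'top0', 'side0') [ 0.5713 -0.0767  0.0245] 1.0
sqcap top [0.6667 0.1088] 0.033622630846156
[... 532 characters left out ...]
95, 93, 230, 245, 247], [246, 247, 247, 255, 243, 247, 232, 247], [246, 247, 247, 244, 243, 241, 247, 247]]
top0 [[157, 158, 158, 165, 165, 165, 158, 158], [144, 145, 158, 165, 167, 163, 157, 157], [143, 145, 165, 169, 153, 145, 157, 156], [145, 147, 165, 127, 145, 171, 143, 157], [146, 143, 176, 147, 159, 158, 89, 88], [152, 142, 175, 174, 177, 153, 97, 87], [159, 112, 105, 128, 153, 126, 100, 92]]
side0 [[149, 132, 134, 134, 134, 129, 132, 129], [159, 157, 133, 126, 132, 135, 135, 134], [153, 149, 149, 132, 132, 130, 128, 128], [151, 147, 145, 136, 108, 133, 132, 134], [151, 124, 188, 187, 182, 175, 133, 130], [158, 85, 164, 184, 183, 183, 145, 133], [157, 77, 103, 151, 129, 105, 96, 142]]
```

```bash
cat > t.py <<'E'
from m import *
def box(c,z,mask):
    q=cv2.boxPoints(cv2.minAreaRect(max(cv2.findContours(mask,0,1)[0],key=cv2.contourArea)))
    b=np.array([onz(c,p,z)[:2] for p in q]);e=b[1]-b[0];f=b[2]-b[1]
    a=lambda v:round(float(np.degrees(np.arctan2(v[1],v[0]))),1)
    print(b.mean(0).round(4),"len",np.hypot(*e).round(4),a(e),np.hypot(*f).round(4),a(f));return q
im=I["top0"].astype(int);c=C["top0"]
blue=(im[...,0]>im[...,2]+5)
for k,s,z in(("sqb",(261,132),.055),("flat",(250,182),.07),("rb",(226,241),.05)):
    g=comp(blue|(dark("top0",80)&(im[...,2]<60)),s);print(k,g[1]);box(c,z,g[2])
for n,th,seeds in(("top0",12,((119,222),(381,204))),("side0",12,((182,144),(321,317)))):
    im=I[n].astype(int);m=((im[...,2]-im[...,0])>th)&(im.min(2)>85)
    m=cv2.morphologyEx(m.astype(np.uint8),cv2.MORPH_CLOSE,np.ones((5,5)))
    for s in seeds:
        g=comp(m,s,12)
        if g: print(n,g[0],g[1]);q=box(C[n],.016,g[2]);hull=cv2.convexHull(cv2.findContours(g[2],0,1)[0][0]);print(cv2.approxPolyDP(hull,4,True)[:,0].tolist(),q.round(1).tolist())
        else: print(n,s,"none",im[s[1],s[0]-12:s[0]+12:4].tolist())
E
python3 t.py
```

```text
sqb 265
[ 0.6767 -0.0097] len 0.042 -10.8 0.0333 -101.1
flat 172
[0.5645 0.0195] len 0.0218 -91.5 0.0414 178.6
rb 158
[0.4405 0.0735] len 0.031 -46.4 0.028 -136.2
top0 (119, 222) none [[179, 186, 187], [178, 185, 187], [180, 187, 189], [180, 187, 188], [178, 186, 186], [176, 185, 186]]
top0 (381, 204) none [[156, 170, 177], [157, 170, 177], [157, 169, 175], [157, 170, 175], [155, 168, 174], [153, 165, 171]]
side0 (182, 144) none [[160, 176, 173], [159, 175, 175], [180, 194, 192], [179, 195, 191], [173, 188, 186], [164, 181, 179]]
side0 (321, 317) none [[189, 204, 201], [183, 196, 193], [177, 191, 190], [178, 191, 189], [99, 110, 109], [95, 116, 124]]
```

```bash
cat > tr.py <<'E'
from t import *
print("----")
for n,rois in(("top0",((85,170,155,275),(350,165,415,240))),("side0",((135,122,232,165),(268,272,375,365)))):
    for x0,y0,x1,y1 in rois:
        roi=I[n][y0:y1,x0:x1].astype(int);g=roi.max(2)
        th,m=cv2.threshold(g.astype(np.uint8),0,1,cv2.THRESH_OTSU)
        m=cv2.morphologyEx(m,cv2.MORPH_CLOSE,np.ones((5,5),np.uint8))
        full=np.zeros(I[n].shape[:2],np.uint8);k=max(cv2.findContours(m,0,1)[0],key=cv2.contourArea)
        cv2.drawContours(full[y0:y1,x0:x1],[k],-1,1,-1)
        print(n,th,int(full.sum()));q=box(C[n],.016,full)
        print(np.round(q).tolist(),cv2.approxPolyDP(cv2.convexHull(k),5,True)[:,0].__add__([x0,y0]).tolist())
E
python3 tr.py | sed -n '/----/,$p'
```

```text
----
top0 155.0 2812
[0.4866 0.3249] len 0.1994 -12.6 0.0745 -103.7
[[92.0, 261.0], [110.0, 176.0], [142.0, 183.0], [123.0, 268.0]] [[110, 177], [141, 183], [123, 267], [92, 261]]
top0 153.0 1780
[ 0.515  -0.2799] len 0.0732 -82.8 0.1277 -174.0
[[361.0, 177.0], [393.0, 173.0], [401.0, 228.0], [370.0, 233.0]] [[392, 174], [401, 228], [370, 232], [362, 178]]
side0 115.0 4104
[0.487  0.3148] len 0.2789 -29.7 0.1949 -115.8
[[135.0, 122.0], [231.0, 122.0], [231.0, 164.0], [135.0, 164.0]] [[231, 122], [231, 164], [135, 164], [135, 122]]
side0 156.0 2836
[ 0.5165 -0.276 ] len 0.1384 9.8 0.0815 -92.0
[[279.0, 317.0], [335.0, 273.0], [363.0, 309.0], [307.0, 353.0]] [[334, 280], [362, 309], [306, 351], [279, 318]]
```

Call:
jog_arm([
  [[1,-1.78,1.78,0,-0.18],[1,-1.78,1.78,0,-0.18],[1,-1.78,1.78,0,-0.18],[1,-1.78,1.78,0,-0.18],[1,-1.78,1.78,0,-0.18],[1,-1.78,1.78,0,-0.18],[1,-1.8,1.78,0,-0.18],[1,-1.8,1.78,0,-0.18]],
])

```text
time_s: 3.88
tcp_pos: [0.4394, 0.0753, 0.2457]
eef_rot: [-180.0, 0.0, -82.6]
contact_force: [0.1, 0.1, -0.2]
gripper_width: 0.0879
gripper_force: 0.0
```

Call:
jog_arm([
  [[1,0,0,-3,-0.134],[1,0,0,-3,0],[1,0,0,0,0],[1,0,0,0,0]],
])

```text
time_s: 4.38
tcp_pos: [0.4408, 0.0745, 0.1867]
eef_rot: [-179.9, 0.0, -90.0]
contact_force: [-0.5, 0.4, -0.3]
gripper_width: 0.0876
gripper_force: 0.0
```

Run:
```python
from m import *
# tray rim corners: top view vs side view triangulated
t,s=C["top0"],C["side0"]
for a in ((392,174),(401,228),(370,232),(362,178)):
    for b in ((334,280),(362,309),(306,351),(279,318)):
        P,e=tri([ray(t,a),ray(s,b)])
        if e<.006: print("short",a,b,P.round(4),round(e*1e3,1))
g=I["side0"][122:166,135:232].max(2);m=(g>165).astype(np.uint8)
m=cv2.morphologyEx(m,cv2.MORPH_CLOSE,np.ones((5,5),np.uint8));k=max(cv2.findContours(m,0,1)[0],key=cv2.contourArea)
q=cv2.boxPoints(cv2.minAreaRect(k))+[135,122]; qq=cv2.approxPolyDP(cv2.convexHull(k),4,True)[:,0]+[135,122];print(cv2.contourArea(k),qq.tolist())
for a in ((110,177),(141,183),(123,267),(92,261)):
    for b in qq:
        P,e=tri([ray(t,a),ray(s,b)])
        if e<.006: print("long",a,b,P.round(4),round(e*1e3,1))
```

```text
short (392, 174) (362, 309) [ 0.5796 -0.3071  0.0167] 0.4
short (401, 228) (306, 351) [ 0.4553 -0.3206  0.0201] 1.3
short (370, 232) (279, 318) [ 0.4481 -0.2511  0.0167] 1.0
short (362, 178) (334, 280) [ 0.5722 -0.2379  0.0187] 0.1
523.0 [[216, 139], [148, 150], [152, 143], [205, 134]]
long (110, 177) [216 139] [ 0.5966  0.3575 -0.0393] 1.2
long (141, 183) [216 139] [0.5692 0.2678 0.0246] 4.4
long (123, 267) [148 150] [0.388  0.3063 0.0292] 3.0
long (92, 261) [148 150] [ 0.3993  0.3988 -0.0342] 4.6
```

Call:
jog_arm([
  [[1,0,0,-4,0],[1,0,0,-4,0],[1,0,0,-3,0],[1,0,0,-1.3,0],[-1,0,0,0,0],[-1,0,0,0,0],[-1,0,0,0,0],[-1,0,0,0,0]],
])

```text
time_s: 5.38
tcp_pos: [0.4406, 0.0739, 0.0632]
eef_rot: [-179.9, 0.0, -90.1]
contact_force: [-1.1, -0.4, -0.1]
gripper_width: 0.0531
gripper_force: 0.0
```

Call:
jog_arm([
  [[-1,0,0,0,0],[-1,0,0,0,0]],
])

```text
time_s: 5.62
tcp_pos: [0.4402, 0.0737, 0.0626]
eef_rot: [-180.0, 0.0, -90.1]
contact_force: [0.4, -0.1, 1.2]
gripper_width: 0.0354
gripper_force: 25.0
```

Call:
jog_arm([
  [[-1,0,0,2,0],[-1,0,0,4,0],[-1,0,0,4,0],[-1,0,0,3.5,0],[-1,-0.2,4,0,0],[-1,-0.2,4.5,0,0],[-1,-0.2,4.5,0,0],[-1,-0.2,4.5,0,0]],
])

```text
time_s: 6.62
tcp_pos: [0.4317, 0.2499, 0.1974]
eef_rot: [180.0, -0.0, -90.1]
contact_force: [0.7, -0.3, -0.7]
gripper_width: 0.0354
gripper_force: 25.0
```

Call:
jog_arm([
  [[-1,-0.2,4.5,0,0],[-1,-0.3,4.5,0,0],[-1,0,0,0,0],[-1,0,0,0,0]],
])

```text
time_s: 7.12
tcp_pos: [0.4267, 0.3383, 0.1969]
eef_rot: [179.9, -0.1, -90.0]
contact_force: [-0.2, 0.2, -2.2]
gripper_width: 0.035
gripper_force: 25.0
```

```bash
python3 snap.py w3
python3 - <<'E'
from h import *
cv2.imwrite("pics/w3z.png",np.hstack([cv2.resize(cv2.imread("pics/w3.png"),(400,300)),cv2.resize(r.capture("side"),(400,300))]))
E
```

```text
7.125 [0.4267 0.3383 0.1969] [ 1.7994e+02 -7.0000e-02 -9.0040e+01] [ 59.   10.6 -19.8  -0.  -59.7 -59. ]
```

View pics/w3z.png

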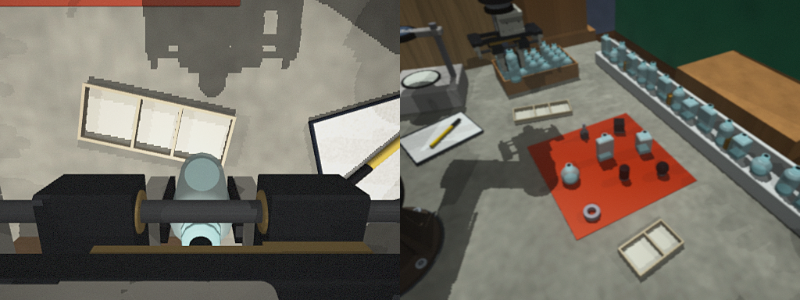

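The left half (w3) shows the bottle held upright, with tray rim corners at about (83,84), (236,116) and (79,142) in the half-size picture. The right half shows the gripper over the long tray. I'll check those corners against the top-view estimate.

Run:
```python
from h import *
import pickle
i=pickle.load(open("w3.pkl","rb"));im=cv2.imread("pics/w3.png")
hs=cv2.cvtColor(im,cv2.COLOR_BGR2HSV)
m=((im.max(2)>185)).astype(np.uint8);m[:95]=0;m[215:]=0;m[:,320:]=0;m[:,:80]=0
m=cv2.morphologyEx(m,cv2.MORPH_CLOSE,np.ones((7,7),np.uint8))
k=max(cv2.findContours(m,0,1)[0],key=cv2.contourArea);q=cv2.approxPolyDP(cv2.convexHull(k),4,True)[:,0]
t=r.camera_info("top");T=[(110,177),(141,183),(123,267),(92,261)]
for p in q:
    P=onz(i,p,.016);print(p,P.round(4))
    for a in T:
        X,e=tri([ray(i,p),ray(t,a)])
        if e<.004: print("  2view",X.round(4),round(e*1e3,1))
d=np.array([np.cos(np.radians(-13.1)),np.sin(np.radians(-13.1))]);n=np.array([-d[1],d[0]])
for a,b in((1,1),(1,-1),(-1,-1),(-1,1)):
    P=np.array([.4866,.3249])+a*.099*d+b*.037*n;print("pred",P.round(4),proj(i,[*P,.016]).round(0))
```

```text
[105 106] [0.5741 0.2682 0.016 ]
  2view [0.574  0.2683 0.0164] 0.1
  2view [0.4264 0.2644 0.3351] 1.0
[302 150] [0.3809 0.311  0.016 ]
  2view [0.3831 0.3097 0.0221] 1.4
  2view [0.4251 0.2666 0.3268] 0.0
[285 214] [0.3964 0.3794 0.016 ]
  2view [ 0.5107 -0.0662  1.2675] 3.1
  2view [0.4157 0.3072 0.2179] 0.4
[ 99 178] [0.5895 0.34   0.016 ]
  2view [0.5899 0.3401 0.0151] 0.1
  2view [0.4261 0.2642 0.3362] 1.1
pred [0.5914 0.3385] [ 97. 177.]
pred [0.5746 0.2664] [104. 104.]
pred [0.3818 0.3113] [301. 150.]
pred [0.3986 0.3834] [283. 217.]
```

Call:
jog_arm([
  [[-1,0,0,-4,0],[-1,0,0,-4,0],[-1,0,0,-3,0],[-1,0,0,-1.5,0],[-1,0,0,-0.4,0],[-1,0,0,-0.2,0],[-1,0,0,0,0]],
])

```text
time_s: 8.1
tcp_pos: [0.4276, 0.3392, 0.0675]
eef_rot: [-179.9, 0.1, -90.1]
contact_force: [-0.0, -1.0, -1.6]
gripper_width: 0.0352
gripper_force: 25.0
```

Call:
jog_arm([
  [[-1,0,0,-0.1,0],[-1,0,0,0,0]],
])

```text
time_s: 8.35
tcp_pos: [0.4273, 0.3389, 0.0659]
eef_rot: [-180.0, 0.0, -90.1]
contact_force: [-0.9, -0.4, -0.5]
gripper_width: 0.0353
gripper_force: 25.0
```

Call:
jog_arm([
  [[-1,0,0,-0.1,0],[-1,0,0,0,0]],
])

```text
time_s: 8.6
tcp_pos: [0.4272, 0.3387, 0.0645]
eef_rot: [180.0, -0.0, -90.1]
contact_force: [0.3, 0.1, -0.9]
gripper_width: 0.0353
gripper_force: 25.0
```

Call:
jog_arm([
  [[-1,0,0,-0.1,0],[-1,0,0,0,0]],
])

```text
time_s: 8.85
tcp_pos: [0.4273, 0.3388, 0.0637]
eef_rot: [-180.0, 0.0, -90.1]
contact_force: [0.6, 0.1, 1.5]
gripper_width: 0.0355
gripper_force: 25.0
```

Call:
jog_arm([
  [[0.2,0,0,0,0],[0.6,0,0,0,0],[1,0,0,0,0],[1,0,0,1,0],[1,0,0,3,0],[1,0,0,4,0],[1,0,0,5,0],[1,0,0,3,0]],
])

```text
time_s: 9.85
tcp_pos: [0.4277, 0.3392, 0.2272]
eef_rot: [-179.9, 0.2, -90.0]
contact_force: [-0.8, 1.0, -0.2]
gripper_width: 0.0876
gripper_force: 0.0
```

Call:
jog_arm([
  [[1,1.7,-4,0,0.18],[1,1.7,-4,0,0.18],[1,1.7,-4,0,0.18],[1,1.7,-4,0,0.18],[1,1.7,-4,0,0.18],[1,1.7,-4,0,0.18],[1,1.7,-4,0,0.18],[1,1.9,-3.9,0,0.18]],
])

```text
time_s: 10.85
tcp_pos: [0.5656, 0.0183, 0.2245]
eef_rot: [-180.0, -0.1, -7.2]
contact_force: [1.3, 0.7, -0.3]
gripper_width: 0.0877
gripper_force: 0.0
```

Call:
jog_arm([
  [[1,0,0,-3,0.108],[1,0,0,-3,0],[1,0,0,0,0],[1,0,0,0,0]],
])

```text
time_s: 11.35
tcp_pos: [0.5659, 0.0199, 0.1651]
eef_rot: [-180.0, -0.1, -1.3]
contact_force: [-0.1, 0.1, 1.2]
gripper_width: 0.0877
gripper_force: 0.0
```

```bash
python3 snap.py w4
python3 - <<'E'
from h import *
a=r.capture("top")[160:290,80:250];b=cv2.imread("pics/w4.png")
cv2.imwrite("pics/w4z.png",np.hstack([cv2.resize(a,(392,300)),cv2.resize(b,(400,300))]))
E
```

```text
11.35 [0.5659 0.0199 0.1651] [-1.80e+02 -9.00e-02 -1.34e+00] [ 21.8  14.1 -19.7   0.  -56.1  66.8]
```

View pics/w4z.png

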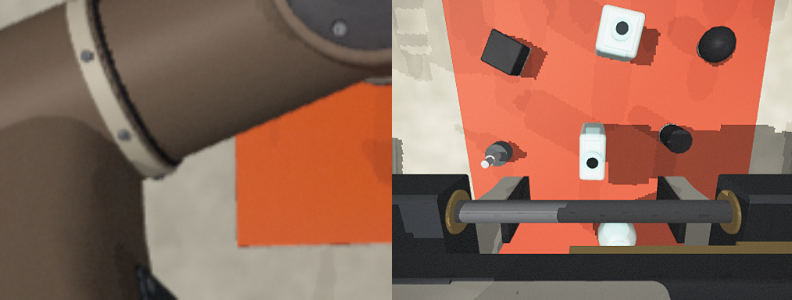

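The arm hides the tray in the top view. The wrist view shows the flat bottle at (592,152), square between the fingers at (510,205) and (672,205). I'm going down to grasp it.

Call:
jog_arm([
  [[1,0,0,-4,0],[1,0,0,-3.5,0],[1,0,0,-2.5,0],[1,0,0,-1,0],[-1,0,0,0,0],[-1,0,0,0,0],[-1,0,0,0,0],[-1,0,0,0,0]],
])

```text
time_s: 12.45
tcp_pos: [0.5656, 0.0198, 0.0543]
eef_rot: [-180.0, -0.1, -1.4]
contact_force: [-0.1, 0.7, -0.4]
gripper_width: 0.0528
gripper_force: 0.0
```

Call:
jog_arm([
  [[-1,0,0,0,0],[-1,0,0,0,0],[-1,0,0,0,0],[-1,0,0,0,0]],
])

```text
time_s: 12.95
tcp_pos: [0.5652, 0.0198, 0.0536]
eef_rot: [-180.0, -0.0, -1.4]
contact_force: [-0.1, -0.6, 0.9]
gripper_width: 0.0259
gripper_force: 25.0
```

Call:
jog_arm([
  [[-1,0,0,2,0],[-1,0,0,4,0],[-1,0,0,4,0],[-1,0,0,4,0],[-1,-0.2,4,0,-0.03],[-1,-0.3,4.2,0,-0.03],[-1,-0.3,4.2,0,-0.03],[-1,-0.3,4.2,0,-0.03]],
])

```text
time_s: 13.95
tcp_pos: [0.5537, 0.1869, 0.1933]
eef_rot: [180.0, 0.0, -8.3]
contact_force: [0.1, -0.2, -0.7]
gripper_width: 0.0259
gripper_force: 25.0
```

Call:
jog_arm([
  [[-1,-0.3,4.2,0,-0.03],[-1,-0.3,4.2,0,-0.03],[-1,-0.1,4.1,0,-0.024],[-1,0,0,0,0],[-1,0,0,0,0]],
])

```text
time_s: 14.58
tcp_pos: [0.5467, 0.3104, 0.1929]
eef_rot: [179.9, 0.0, -13.0]
contact_force: [0.2, -0.3, -1.5]
gripper_width: 0.0264
gripper_force: 25.0
```

Call:
jog_arm([
  [[-1,0,0,-4,0],[-1,0,0,-4,0],[-1,0,0,-3,0],[-1,0,0,-1.5,0],[-1,0,0,-0.8,0],[-1,0,0,-0.2,0],[-1,0,0,0,0],[-1,0,0,0,0]],
])

```text
time_s: 15.58
tcp_pos: [0.5476, 0.3111, 0.0595]
eef_rot: [-179.9, -0.0, -13.0]
contact_force: [-0.6, 0.7, -1.9]
gripper_width: 0.0257
gripper_force: 25.0
```

Call:
jog_arm([
  [[-1,0,0,-0.1,0],[-1,0,0,0,0]],
])

```text
time_s: 15.82
tcp_pos: [0.5472, 0.3107, 0.0577]
eef_rot: [-180.0, -0.0, -13.0]
contact_force: [0.6, -0.6, -2.3]
gripper_width: 0.0261
gripper_force: 25.0
```

Call:
jog_arm([
  [[-1,0,0,-0.1,0],[-1,0,0,0,0]],
])

```text
time_s: 16.08
tcp_pos: [0.5471, 0.3107, 0.0564]
eef_rot: [180.0, 0.0, -13.1]
contact_force: [-0.5, -0.0, -1.4]
gripper_width: 0.0256
gripper_force: 25.0
```

Call:
jog_arm([
  [[-1,0,0,-0.1,0],[-1,0,0,0,0]],
])

```text
time_s: 16.32
tcp_pos: [0.5471, 0.3106, 0.0554]
eef_rot: [180.0, 0.0, -13.1]
contact_force: [0.4, -0.5, -1.7]
gripper_width: 0.026
gripper_force: 25.0
```

Call:
jog_arm([
  [[-1,0,0,-0.1,0],[-1,0,0,0,0]],
])

```text
time_s: 16.58
tcp_pos: [0.5473, 0.3107, 0.0546]
eef_rot: [-180.0, -0.0, -13.0]
contact_force: [-0.1, -0.1, -0.7]
gripper_width: 0.026
gripper_force: 25.0
```

Call:
jog_arm([
  [[-1,0,0,-0.1,0],[-1,0,0,0,0],[0,0,0,0,0],[0.6,0,0,0,0],[1,0,0,0,0],[1,0,0,1,0],[1,0,0,3,0],[1,0,0,5,0]],
])

```text
time_s: 17.58
tcp_pos: [0.5464, 0.31, 0.1434]
eef_rot: [179.8, 0.1, -13.1]
contact_force: [1.1, 0.9, -0.2]
gripper_width: 0.0804
gripper_force: 0.0
```

Call:
jog_arm([
  [[1,0,0,5,0],[1,0.3,-4.3,0,0],[1,0.3,-4.3,0,0],[1,0.3,-4.3,0,0],[1,0.3,-4.3,0,0],[1,0.3,-4.3,0,0],[1,0.3,-4.3,0,0],[1,0.3,-4.3,0,0]],
])

```text
time_s: 18.58
tcp_pos: [0.5683, 0.0083, 0.1945]
eef_rot: [-180.0, -0.1, -13.0]
contact_force: [0.6, -0.3, 0.2]
gripper_width: 0.0877
gripper_force: 0.0
```

Call:
jog_arm([
  [[1,0.2,-4.3,0,0],[1,0.1,-4.3,0,0],[1,0,0,-3,0],[1,0,0,0,0],[1,0,0,0,0]],
])

```text
time_s: 19.2
tcp_pos: [0.5717, -0.076, 0.1647]
eef_rot: [180.0, -0.1, -13.0]
contact_force: [0.2, 0.7, -0.1]
gripper_width: 0.0874
gripper_force: 0.0
```

```bash
python3 snap.py w5
python3 - <<'E'
from h import *
a=r.capture("top")[160:290,80:250];b=cv2.imread("pics/w5.png")
cv2.imwrite("pics/w5z.png",np.hstack([cv2.resize(a,(392,300)),cv2.resize(b,(400,300))]))
E
```

```text
19.2 [ 0.5717 -0.076   0.1647] [ 1.800e+02 -5.000e-02 -1.301e+01] [ 11.9  15.1 -18.4   0.  -56.4  65.1]
```

View pics/w5z.png

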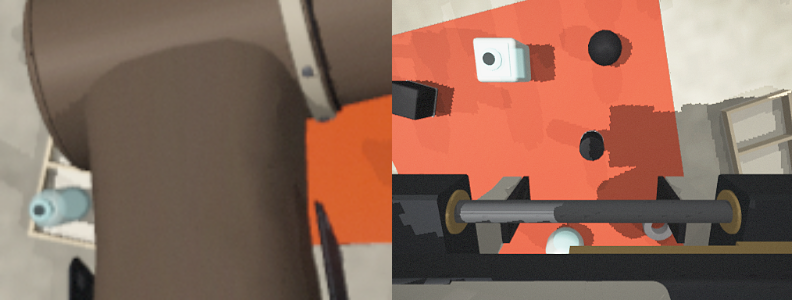

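The top crop shows the round bottle's neck at (38,210). It leans outward only by perspective, and I'll verify it is upright later. The wrist view shows the round cap at (592,146), centred between the fingers, so I go down.

Call:
jog_arm([
  [[1,0,0,-4,0],[1,0,0,-4,0],[1,0,0,-3,0],[1,0,0,-1.7,0],[-1,0,0,0,0],[-1,0,0,0,0],[-1,0,0,0,0],[-1,0,0,0,0]],
])

```text
time_s: 20.3
tcp_pos: [0.5717, -0.0762, 0.0374]
eef_rot: [-180.0, -0.1, -13.1]
contact_force: [-0.8, -0.1, 0.7]
gripper_width: 0.0532
gripper_force: 0.0
```

Call:
jog_arm([
  [[-1,0,0,0,0],[-1,0,0,0,0],[-1,0,0,0,0],[-1,0,0,0,0]],
])

```text
time_s: 20.8
tcp_pos: [0.5713, -0.0763, 0.0367]
eef_rot: [-180.0, -0.0, -13.0]
contact_force: [-0.2, -0.7, 1.4]
gripper_width: 0.0272
gripper_force: 25.0
```

Call:
jog_arm([
  [[-1,0,0,2.3,0],[-1,0,0,5,0],[-1,0,0,5,0],[-1,0,0,4,0],[-1,-0.9,4.4,0,0],[-1,-0.9,4.4,0,0],[-1,-0.9,4.4,0,0],[-1,-0.9,4.4,0,0]],
])

```text
time_s: 21.8
tcp_pos: [0.5346, 0.1009, 0.1995]
eef_rot: [-180.0, 0.0, -13.1]
contact_force: [-0.0, -0.3, -0.6]
gripper_width: 0.028
gripper_force: 25.0
```

Call:
jog_arm([
  [[-1,-1,4.5,0,0],[-1,-1,4.5,0,0],[-1,-1,4.5,0,0],[-1,-1,4.5,0,0],[-1,-0.9,4.5,0,0],[-1,0,0,0,0],[-1,0,0,0,0]],
])

```text
time_s: 22.68
tcp_pos: [0.4858, 0.3244, 0.1991]
eef_rot: [179.9, 0.0, -13.0]
contact_force: [0.1, -0.5, -0.5]
gripper_width: 0.0275
gripper_force: 25.0
```

```bash
python3 snap.py w6
python3 - <<'E'
from h import *
a=r.capture("side")[80:200,100:260];b=cv2.imread("pics/w6.png")
cv2.imwrite("pics/w6z.png",np.hstack([cv2.resize(a,(400,300)),cv2.resize(b,(400,300))]))
E
```

```text
22.675 [0.4858 0.3244 0.1991] [ 1.7995e+02  3.0000e-02 -1.3020e+01] [ 52.9  14.1 -14.8  -0.  -61.2  24.1]
```

View pics/w6z.png

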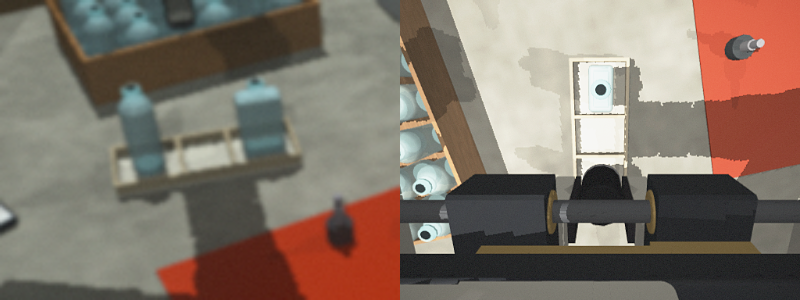

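The side crop shows the round bottle and the flat bottle standing upright in the two end compartments. The wrist view shows the cap held over the middle one. Lowering it.

Call:
jog_arm([
  [[-1,0.1,0,-4,0],[-1,0,0,-4,0],[-1,0,0,-4,0],[-1,0,0,-2.5,0],[-1,0,0,-0.9,0],[-1,0,0,-0.4,0],[-1,0,0,0,0],[-1,0,0,0,0]],
])

```text
time_s: 23.78
tcp_pos: [0.4877, 0.3252, 0.0426]
eef_rot: [-179.9, -0.0, -13.1]
contact_force: [-0.2, -0.4, -0.7]
gripper_width: 0.0275
gripper_force: 25.0
```

Call:
jog_arm([
  [[-1,0,0,-0.1,0],[-1,0,0,0,0]],
])

```text
time_s: 24.02
tcp_pos: [0.4872, 0.3248, 0.0408]
eef_rot: [-180.0, -0.0, -13.0]
contact_force: [-1.0, 0.1, -0.1]
gripper_width: 0.0276
gripper_force: 25.0
```

Call:
jog_arm([
  [[-1,0,0,-0.1,0],[-1,0,0,0,0]],
])

```text
time_s: 24.28
tcp_pos: [0.4871, 0.3247, 0.0395]
eef_rot: [180.0, 0.0, -13.0]
contact_force: [-0.4, 0.7, -0.3]
gripper_width: 0.0277
gripper_force: 25.0
```

Call:
jog_arm([
  [[-1,0,0,-0.1,0],[-1,0,0,-0.1,0],[-1,0,0,0,0],[0,0,0,0,0],[0.6,0,0,0,0],[1,0,0,0,0],[1,0,0,1,0],[1,0,0,4,0]],
])

```text
time_s: 25.28
tcp_pos: [0.4862, 0.3235, 0.0865]
eef_rot: [179.8, 0.1, -13.1]
contact_force: [-0.0, 0.9, 0.7]
gripper_width: 0.0717
gripper_force: 0.0
```

Call:
jog_arm([
  [[1,0,0,5,0],[1,0,0,6,0],[1,2.4,-4.2,0,0],[1,2.4,-4.2,0,0],[1,2.4,-4.2,0,0],[1,2.4,-4.2,0,0],[1,2.4,-4.2,0,0.035],[1,2.4,-4.2,0,0]],
])

```text
time_s: 26.28
tcp_pos: [0.6319, 0.0712, 0.1985]
eef_rot: [-180.0, -0.0, -11.0]
contact_force: [0.1, 1.6, -0.5]
gripper_width: 0.0878
gripper_force: 0.0
```

Call:
jog_arm([
  [[1,2.4,-4.2,0,0],[1,2.4,-4.1,0,0],[1,0,0,0,0],[1,0,0,0,0]],
])

```text
time_s: 26.78
tcp_pos: [0.679, -0.0105, 0.1978]
eef_rot: [-180.0, 0.0, -11.1]
contact_force: [-0.0, 0.9, -0.8]
gripper_width: 0.0877
gripper_force: 0.0
```

```bash
python3 snap.py w7
python3 - <<'E'
from m import *
i=pickle.load(open("w7.pkl","rb"));im=cv2.imread("pics/w7.png");s=proj(i,[.68,-.0087,.073]);print(s)
I["w7"]=im;g=comp(dark("w7",110),s,15);print(g[0],g[1],onz(i,g[0],.073).round(4))
print("tri",tri([ray(i,g[0]),ray(C["w1"],(407.5,73.7)),ray(C["top0"],(260.6,128.6))]))
cv2.imwrite("pics/w7z.png",np.hstack([cv2.resize(im,(400,300)),cv2.resize(r.capture("top")[160:290,80:250],(392,300))]))
E
```

```text
26.775 [ 0.679  -0.0105  0.1978] [-1.7999e+02  1.0000e-02 -1.1090e+01] [ 15.5  22.7  -2.5  -0.  -64.8  63.4]
[253.65908897 188.51581144]
[253.22330097 188.67961165] 103 [ 0.6799 -0.0083  0.073 ]
tri (array([ 0.68053428, -0.00833757,  0.07416905]), np.float64(0.0007412005189320898))
```

View pics/w7z.png

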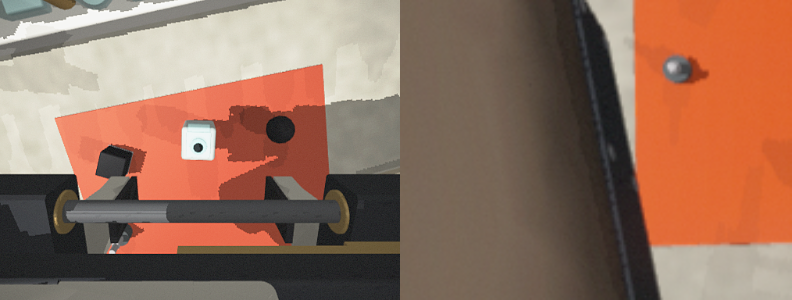

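The wrist view shows the square bottle at (198,140), square to the fingers, with its hole at (.680,−.008). I nudge by 2 mm, go down and grasp.

Call:
jog_arm([
  [[1,0.1,0.2,-4,0],[1,0,0,-4,0],[1,0,0,-4,0],[1,0,0,-2.5,0],[1,0,0,-1,0],[-1,0,0,0,0],[-1,0,0,0,0],[-1,0,0,0,0]],
])

```text
time_s: 27.88
tcp_pos: [0.6809, -0.0081, 0.0439]
eef_rot: [-180.0, -0.1, -11.0]
contact_force: [-0.5, 0.1, 0.6]
gripper_width: 0.0634
gripper_force: 0.0
```

Call:
jog_arm([
  [[-1,0,0,0,0],[-1,0,0,0,0],[-1,0,0,0,0],[-1,0,0,0,0]],
])

```text
time_s: 28.38
tcp_pos: [0.6804, -0.0082, 0.0429]
eef_rot: [-180.0, -0.0, -11.0]
contact_force: [0.0, 1.1, 3.1]
gripper_width: 0.0401
gripper_force: 24.8
```

Call:
jog_arm([
  [[-1,0,0,2,0],[-1,0,0,4.5,0],[-1,0,0,5,0],[-1,0,0,4,0],[-1,-2.6,-3.7,0,0.043],[-1,-2.7,-3.9,0,0.044],[-1,-2.7,-3.9,0,0.044],[-1,-2.8,-4,0,0.044]],
])

```text
time_s: 29.38
tcp_pos: [0.5709, -0.1643, 0.1971]
eef_rot: [-180.0, 0.0, -0.9]
contact_force: [0.6, 0.0, -1.6]
gripper_width: 0.0399
gripper_force: 24.8
```

Call:
jog_arm([
  [[-1,-2.8,-4,0,0.044],[-1,-2.8,-4,0,0.044],[-1,-2.8,-4,0,0.044],[-1,0,0,0,0],[-1,0,0,0,0]],
])

```text
time_s: 30.0
tcp_pos: [0.488, -0.2835, 0.1974]
eef_rot: [-180.0, 0.0, 6.5]
contact_force: [0.0, 0.4, -2.5]
gripper_width: 0.0398
gripper_force: 24.8
```

```bash
python3 snap.py w8
python3 - <<'E'
from h import *
import pickle
i=pickle.load(open("w8.pkl","rb"));im=cv2.imread("pics/w8.png")
a=np.radians(6.6);d=np.array([np.cos(a),np.sin(a)]);n=np.array([-d[1],d[0]]);v=im.copy()
for x,y in((64,37),(64,-37),(6,37),(6,-37),(35,0),(-64,37),(-64,-37)):
    P=np.array([.515,-.280])+x*1e-3*d+y*1e-3*n;p=proj(i,[*P,.016]);cv2.drawMarker(v,tuple(int(t) for t in p),(0,0,255),0,8)
cv2.imwrite("pics/w8z.png",cv2.resize(v,(640,480)))
E
```

```text
30.0 [ 0.488  -0.2835  0.1974] [-1.7999e+02  1.0000e-02  6.4700e+00] [-10.3  12.3 -17.4  -0.  -60.3 106.8]
```

View pics/w8z.png

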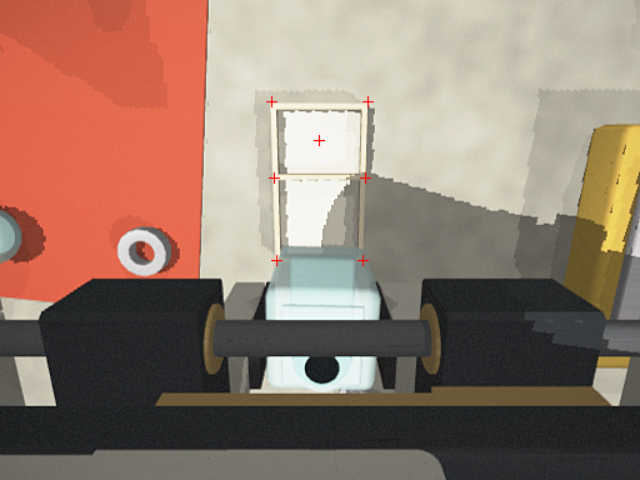

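The markers, at (272,101), (368,101), (275,178) and (365,178), land on the short tray's rim and partition, and the small compartment is the far one. Lowering the square bottle into the near one.

Call:
jog_arm([
  [[-1,0,0,-4,0],[-1,0,0,-4,0],[-1,0,0,-4,0],[-1,0,0,-2,0],[-1,0,0,-0.8,0],[-1,0,0,-0.2,0],[-1,0,0,0,0],[-1,0,0,0,0]],
])

```text
time_s: 31.05
tcp_pos: [0.4888, -0.2834, 0.0485]
eef_rot: [180.0, -0.1, 6.6]
contact_force: [-0.1, -0.3, -1.3]
gripper_width: 0.0398
gripper_force: 24.8
```

Call:
jog_arm([
  [[-1,0,0,-0.1,0],[-1,0,0,0,0]],
])

```text
time_s: 31.3
tcp_pos: [0.4882, -0.2834, 0.0468]
eef_rot: [180.0, -0.0, 6.5]
contact_force: [-0.6, -0.5, -2.6]
gripper_width: 0.0399
gripper_force: 24.8
```

Call:
jog_arm([
  [[-1,0,0,-0.1,0],[-1,0,0,0,0]],
])

```text
time_s: 31.55
tcp_pos: [0.4881, -0.2833, 0.0454]
eef_rot: [-180.0, 0.0, 6.5]
contact_force: [-0.2, 0.7, -2.2]
gripper_width: 0.0404
gripper_force: 24.8
```

Call:
jog_arm([
  [[-1,0,0,-0.1,0],[-1,0,0,0,0]],
])

```text
time_s: 31.8
tcp_pos: [0.4881, -0.2833, 0.0444]
eef_rot: [-180.0, 0.0, 6.5]
contact_force: [-0.4, 0.3, -1.9]
gripper_width: 0.0404
gripper_force: 24.8
```

Call:
jog_arm([
  [[-1,0,0,-0.1,0],[-1,0,0,0,0],[-1,0,0,0,0]],
])

```text
time_s: 32.17
tcp_pos: [0.4883, -0.2833, 0.0438]
eef_rot: [180.0, -0.0, 6.5]
contact_force: [-1.1, 1.2, 4.0]
gripper_width: 0.0399
gripper_force: 24.8
```

Call:
jog_arm([
  [[0,0,0,0,0],[0.6,0,0,0,0],[1,0,0,0,0],[1,0,0,1,0],[1,0,0,4,0],[1,0,0,5,0],[1,0,0,5.6,0],[1,0,0,0,0]],
])

```text
time_s: 33.17
tcp_pos: [0.4908, -0.2842, 0.2055]
eef_rot: [179.8, -0.5, 6.6]
contact_force: [0.2, -0.6, -0.7]
gripper_width: 0.0874
gripper_force: 0.0
```

Call:
jog_arm([
  [[1,2,4.4,0,-0.068],[1,2,4.4,0,-0.068],[1,2,4.4,0,-0.068],[1,2,4.3,0,-0.068],[1,2,4.3,0,-0.068],[1,2,4.3,0,-0.068],[1,2,4.3,0,-0.068],[1,2,4.3,0,-0.068]],
])

```text
time_s: 34.17
tcp_pos: [0.6484, 0.0651, 0.1995]
eef_rot: [180.0, 0.0, -24.8]
contact_force: [0.4, -0.8, 0.1]
gripper_width: 0.0874
gripper_force: 0.0
```

Call:
jog_arm([
  [[1,1.9,4.4,0,-0.068],[1,0,0,0,0],[1,0,0,0,0]],
])

```text
time_s: 34.55
tcp_pos: [0.6667, 0.1077, 0.199]
eef_rot: [179.9, 0.0, -28.5]
contact_force: [-0.2, -0.6, 1.7]
gripper_width: 0.0878
gripper_force: 0.0
```

```bash
python3 snap.py w9
python3 - <<'E'
from m import *
i=pickle.load(open("w9.pkl","rb"));im=cv2.imread("pics/w9.png");I["w9"]=im
s=proj(i,[.6675,.108,.03]);g=comp(dark("w9",75),s,15);print(s,g[0],g[1],onz(i,g[0],.039).round(4),onz(i,g[0],.021).round(4))
print("tri",tri([ray(i,g[0]),ray(C["top0"],(210,140.3)),ray(C["side0"],(280,161.7))]))
cv2.imwrite("pics/w9z.png",np.hstack([cv2.resize(im,(400,300)),cv2.resize(r.capture("top")[160:260,340:430],(270,300))]))
E
```

```text
34.55 [0.6667 0.1077 0.199 ] [ 1.7995e+02  5.0000e-02 -2.8470e+01] [ 25.7  22.3  -2.9  -0.  -64.9  35.9]
[255.26273634 177.18421526] [254.95765974 176.60969977] 1299 [0.67   0.1069 0.039 ] [0.6663 0.109  0.021 ]
tri (array([0.667377  , 0.10809812, 0.01865838]), np.float64(0.0018721270461094133))
```

View pics/w9z.png

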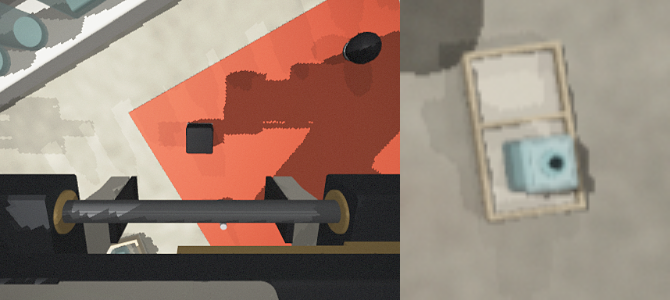

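The wrist view shows the square cap at (199,138), square to the fingers. The top crop shows the square bottle standing in the larger compartment. Grasping the cap.

Call:
jog_arm([
  [[1,0.1,0,-4,0],[1,0,0,-4,0],[1,0,0,-4,0],[1,0,0,-3,0],[1,0,0,-1.3,0],[-1,0,0,0,0],[-1,0,0,0,0],[-1,0,0,0,0]],
])

```text
time_s: 35.65
tcp_pos: [0.669, 0.108, 0.0381]
eef_rot: [-179.9, -0.1, -28.5]
contact_force: [-0.5, -0.0, 1.5]
gripper_width: 0.0635
gripper_force: 0.0
```

Call:
jog_arm([
  [[-1,0,0,0,0],[-1,0,0,0,0],[-1,0,0,0,0],[-1,0,0,0,0]],
])

```text
time_s: 36.15
tcp_pos: [0.6683, 0.1078, 0.0367]
eef_rot: [-180.0, -0.0, -28.5]
contact_force: [-1.2, 1.0, 0.9]
gripper_width: 0.0338
gripper_force: 25.0
```

Call:
jog_arm([
  [[-1,0,0,2.3,0],[-1,0,0,5,0],[-1,0,0,5,0],[-1,0,0,4,0],[-1,-1.3,-4.2,0,0.068],[-1,-1.3,-4.2,0,0.068],[-1,-1.3,-4.2,0,0.068],[-1,-1.3,-4.3,0,0.068]],
])

```text
time_s: 37.15
tcp_pos: [0.6155, -0.0625, 0.1995]
eef_rot: [-180.0, 0.0, -12.8]
contact_force: [0.6, -0.0, -0.4]
gripper_width: 0.0342
gripper_force: 25.0
```

Call:
jog_arm([
  [[-1,-1.3,-4.3,0,0.068],[-1,-1.3,-4.3,0,0.068],[-1,-1.3,-4.3,0,0.068],[-1,-1.4,-4.3,0,0.068],[-1,-1.4,-4.3,0,0.068],[-1,0,0,0,0],[-1,0,0,0,0]],
])

```text
time_s: 38.02
tcp_pos: [0.549, -0.2763, 0.1994]
eef_rot: [-180.0, 0.0, 6.5]
contact_force: [1.3, -0.5, -0.1]
gripper_width: 0.034
gripper_force: 25.0
```

Call:
jog_arm([
  [[-1,0,0,-4,0],[-1,0,0,-4,0],[-1,0,0,-4,0],[-1,0,0,-2.5,0],[-1,0,0,-0.9,0],[-1,0,0,-0.4,0],[-1,0,0,0,0],[-1,0,0,0,0]],
])

```text
time_s: 39.02
tcp_pos: [0.5499, -0.2764, 0.0427]
eef_rot: [180.0, -0.1, 6.6]
contact_force: [0.1, 0.3, -0.5]
gripper_width: 0.034
gripper_force: 25.0
```

Call:
jog_arm([
  [[-1,0,0,-0.1,0],[-1,0,0,-0.1,0],[-1,0,0,0,0]],
])

```text
time_s: 39.4
tcp_pos: [0.5491, -0.2763, 0.0396]
eef_rot: [-180.0, 0.0, 6.5]
contact_force: [-0.6, 0.5, 0.5]
gripper_width: 0.0339
gripper_force: 25.0
```

Call:
jog_arm([
  [[-1,0,0,-0.1,0],[-1,0,0,0,0],[-1,0,0,0,0]],
])

```text
time_s: 39.78
tcp_pos: [0.5492, -0.2763, 0.0385]
eef_rot: [-180.0, 0.0, 6.5]
contact_force: [-0.8, -0.5, 0.6]
gripper_width: 0.0338
gripper_force: 25.0
```

Down by 1 mm more, then release, rise and move back towards the base centre for a final look.

Call:
jog_arm([
  [[-1,0,0,-0.1,0],[-1,0,0,0,0],[0,0,0,0,0],[0.6,0,0,0,0],[1,0,0,0,0],[1,0,0,1,0],[1,0,0,4,0],[1,0,0,5,0]],
])

```text
time_s: 40.78
tcp_pos: [0.5485, -0.2762, 0.1384]
eef_rot: [-180.0, 0.1, 6.5]
contact_force: [1.0, 0.1, -0.4]
gripper_width: 0.086
gripper_force: 0.0
```

Call:
jog_arm([
  [[1,0,0,6,0],[1,-1,5,4,0],[1,-1,5,0,0],[1,-1,5,0,0],[1,-1,5,0,0],[1,0,0,0,0],[1,0,0,0,0]],
])

```text
time_s: 41.65
tcp_pos: [0.5097, -0.078, 0.2369]
eef_rot: [180.0, -0.1, 6.6]
contact_force: [-0.3, -0.4, -0.4]
gripper_width: 0.0876
gripper_force: 0.0
```

Run:
```python
from m import *
a,b=r.capture("top"),r.capture("side");cv2.imwrite("pics/topf.png",a);cv2.imwrite("pics/sidef.png",b)
I["topf"]=a;I["sidef"]=b;C["topf"]=C["top0"];C["sidef"]=C["side0"]
for k,P,th in(("rb",[.4273,.3388,.103],80),("flat",[.5473,.3107,.09],80),("sqb",[.4883,-.2833,.074],80),("rcap",[.4871,.3247,.024],70),("sqcap",[.549,-.276,.022],70),("ball",None,0)):
    if P is None: continue
    q=[]
    for n in("topf","sidef"):
        s=proj(C[n],P);g=comp(dark(n,th),s,9);print(k,n,s.round(1),None if g is None else (g[0].round(1),int(g[1])))
        if g: q.append(ray(C[n],g[0]))
    if len(q)==2: print("  ",tri(q))
cv2.imwrite("pics/fin.png",np.hstack([cv2.resize(a[100:290,80:420],(400,224)),cv2.resize(b[80:370,120:400],(400,224*400//216))[:224*2-224]] ) if 0 else np.vstack([cv2.resize(a[100:290,80:420],(536,300)),cv2.resize(b[110:360,130:400],(536,300))]))
```

```text
rb topf [ 97.1 250.8] None
rb sidef [151.8 115. ] None
flat topf [112.3 193.3] (array([111.9, 201.6]), 17)
flat sidef [201.  112.3] None
sqb topf [390.7 214. ] None
sqb sidef [313.5 304.7] (array([314. , 304.8]), 20)
rcap topf [115.7 221.6] None
rcap sidef [181.3 137.2] (array([181.9, 136.9]), 136)
sqcap topf [379.5 187.6] (array([371. , 187.5]), 8)
sqcap sidef [337.1 301.1] (array([337.5, 301.4]), 583)
   (array([ 0.55551851, -0.26549999, -0.00084015]), np.float64(0.005036164431302036))
```

View pics/fin.png

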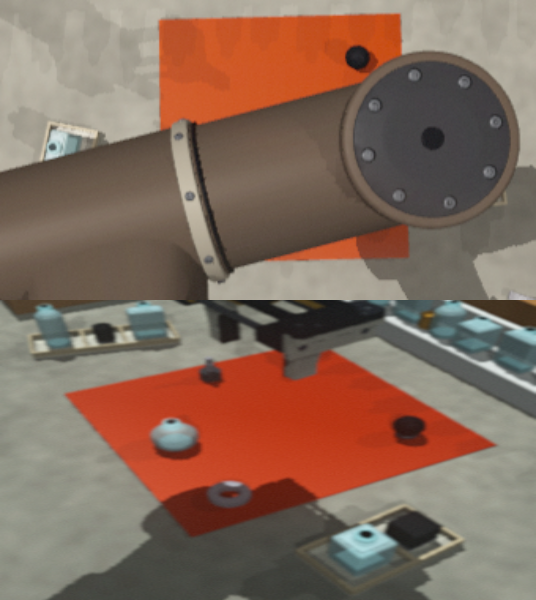

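The side view shows the round bottle, round cap and flat bottle upright in the long tray, at (50,325), (103,332) and (147,322). The square bottle and square cap stand in the short tray, at (363,545) and (413,530). Neck and cap centres sit within 1 px of where I predicted. The squat bottle, ball cap and gauges have not moved. The arm is clear, so I hand in the job.

```bash
python3 -c "
from plant import r
print(r.close_job())"
```

```text
the job is handed in; nothing more can be done
None
```

The job is handed in: both sample sets are made up with everything upright in its compartment, and the squat bottle and ball cap stand where they were, as the final side view showed after about 42 s.

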